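# Wind down the bench clamp and pin it

## Robot

A 6-joint arm with a two-finger parallel gripper is mounted at the origin on the work surface. World frame = base frame: x ahead of the robot, y to its left, z up, the work surface at z = 0. Lengths are in m, angles in rad, forces in N, time in s.
With the tool pointing down it reaches from about 0.25 to 0.775 m from the base axis. Payload 4 kg.
Tool frame: the origin (TCP) lies midway between the tips of the shut fingers; the grasp point (between the pads) lies 19 mm behind it (robot.grasp_offset is the distance from the TCP to the grasp point, in m); z points along the fingers, y is the direction in which the jaws open and shut (so a half turn about z gives the same grasp; the last joint's range is limited). The gripper opens to 94 mm and grips with 3 to 60 N. Pads are 16 mm wide; open, the fingers measure 119 mm over their backs; the gripper's body (75 mm by 177 mm) begins 78 mm behind the grasp point.
Start: joints at [1.004, 0.087, 1.371, -0, 1.684, -0.103], TCP at [0.246, 0.492, 0.206] pointing down, gripper open.
Joint ranges: [-3.1, 3.1], [-0.76, 2.03], [0.27, 2.55], [-1.08, 4.22], [0.17, 2.65], [-2.57, 2.57]. Speed limits (rad/s): [2.79, 2.79, 3.14, 3.14, 3.14, 3.14].

## Interface

Orientations are given as [roll, pitch, yaw] about the fixed x, y, z axes, in that order (R = Rz(yaw) Ry(pitch) Rx(roll)).
In Python, from bench import status, viewer, order, robot gives the robot as it stands. The module is installed in compiled form; this text tells all that it offers.
- The arm moves only by the tool move_arm, never from a script. Its argument "targets" is a list of rows, each a list of 3 entries, a list of its own where there are three numbers: the shift along the tool's x, y, z in mm, then the turn, a rotation vector about the tool's x, y, z in degrees, then the opening, from -1 (shut) to 1 (fully open). A call has 1 to 20 rows; each row is the pose to reach, as a shift and turn from the pose commanded when the call began, along the tool's axes at that moment; what a row does not reach only later rows make up. A row lasts 1/8 s, in which the tool goes at most 62.5 mm and 10.7 degrees, less where a joint would pass 70% of its speed; a pose out of reach is approached as far as the arm can. A call with a gripper value outside its range is refused whole. The fingers move at their own pace and stop on an object; the grip force is fixed at half the most. Time passes only in rows, so rows that repeat a pose let the fingers close. It gives the time, the measured TCP pose, the force and the opening at its end, in the units of the state.
- status.get_obs(): the state, without advancing time (a new reading comes with each control period).
- viewer.snapshot(name): name is "side" or "top"; returns the picture (480x640x3 uint8, red, green, blue); there is no depth.
- viewer.camera_model(name): a dict with "K" (3x3 intrinsics, pixels), "xyz" and "attitude" of the camera in the world. Camera axes: x right, y up, looking along -z (the intrinsics and any distortion apply to the point x, -y, -z); pixel columns grow to the right and rows downward; lengths in m; the calibration is good to about 2 mm. A picture is of the moment at which its call begins. camera_model takes no time and is no camera call.
- order.close_job(): hands the job in, once; it reports no verdict.
The state is a dict: "time": time; "joint_positions": joint angles; "qvel": joint speeds; "joint_torque": joint torques, N m; "tool_pos": TCP position; "ee_rot": TCP orientation; "wrist_force": force on the tool from outside, world axes, zero at the start; "wrist_torque": the same for the moment, N m; "width": finger opening in m.
Only numpy, scipy, OpenCV 4.12 (cv2) and the standard library are available. Lean on these libraries where they do the work, as an engineer would, in place of code of your own. Each camera call takes 0.05 s, during which the arm holds its last target. There are 200 camera calls.

## Task

Wind the crank of the bench clamp down (clockwise seen from above, one to two and a bit turns) until the cross hole in its screw head lines up with the hole in the lug beside it, crank arm pointing straight away from the lug. Then take the lock pin standing on the bench and push it through the lug and the head until its shoulder is home against the lug, and let go; leave the bin, the bottle and the spare housing where they are.

Things in the scene. Friction and masses are not known exactly. Their poses are not given: they have to be found in the camera images.
- clamp: Fixed bench clamp (sizes in mm). Origin: underside centre of its dark base plate (170 x by 150 y, 12 thick), on the screw's axis, z up. An aluminium housing (66 x 130 x 30 high) lies in it along y under a grey bridge (144 x by 50 y, top 72 above the bench). The upright screw with square head and crank passes through the bridge; the steel lug stands on the +y side.
- lug_hole (a point): Centre of the lug's hole on its outer face (clamp x 0, y 44, 94 above the bench); axes as the clamp's: the pin goes in along -y. The lug is a fixed upright steel plate, 36 wide, 12 thick (clamp y 32 to 44), 74 to 114 above the bench; the hole is 11 in diameter, edge chamfered 2.
- head_hole (a point): Middle of the cross hole in the screw's head (a steel cube of 34 on the screw's axis, turning and rising with it). Hole 11 in diameter, chamfered 2, along this point's y; 94 above the bench when lined up.
- crank (a joint): Turn of the screw in rad, counter-clockwise from above positive; 0 = cross hole lined up in height and direction. A turn counter-clockwise raises head and crank 10 mm, so each extra turn leaves the hole 10 mm high, a half turn 5 mm. Starts at 7.5 to 13.5, range -1.6 to 16: nothing stops it at 0. Stays where left; takes about 0.12 N m.
- crank_grip (a point): Black upright grip at the crank arm's end: 20 in diameter, 42 high, spins freely. Point on its axis 24 above its underside; 148 above the bench at joint 0, 10 more per turn up. At joint q it is at clamp x = 50 sin q, y = -50 cos q. The arm (22 wide, 10 thick, on the head, parallel to the cross hole) points away from the lug at 0.
- lock_pin: Loose lock pin, 160 g, standing on the bench on its foot (44 x by 30 y, 8 thick). Origin: under the handle's centre, at the foot's underside, z up. Upright black handle 24 (x) by 20 (y), to 92 high. The steel pin, 8 in diameter, sticks out level along -y at height 40: shoulder (20 in diameter) ends at y -14, tapered tip at y -82. To go in, its axes are parallel to the clamp's.
- pin_handle (a point): Point in the middle of the lock pin's handle, 74 above the foot's underside and 34 above the pin's axis: a good place to pinch its 24 wide sides (along the pin's x).
- pin_tip (a point): Tip of the lock pin, on its axis.
- pin_shoulder (a point): Centre of the lock pin's shoulder face, which rests against the lug when home.
- parts_bin: Open blue parts bin, 120 x 170 x 60 high, loose, bystander; origin centre of the underside.
- spare_housing: Loose aluminium box 66 x 130 x 30 high, bystander; origin centre of the underside.
- oil_bottle: Small grey bottle, 40 in diameter, 90 high, white cap, bystander; origin centre of the underside.
Mind the look-alikes: they are no part of the job. There is more than one size of the lock_pin; the one meant has the size given above.

How it is judged:
By the outcome, as a careful person would: the job done as asked, in the order asked, and still so for the second after the job is handed in, with the robot touching nothing.
It also fails if it takes over 72 s, if anything falls off the work surface, if the arm or the gripper's body presses on something with over 40 N, if the wrist force passes 120 N, or if a joint passes its speed limit or range.

## Working session

There is one attempt and no reset: what is moved stays moved. The work goes in short steps, Python scripts to look and compute and a tool call to move; the robot and the scene stay as the last step left them, time stands still between calls to the robot, and variables do not carry over. Pictures are saved under pics/ and viewed, about 8 in all and at most 12, crops included, and the job is handed in when it is done.

Besides the shell and the picture viewer there is one more tool, called after "Emit:" as name(argument=value, ...) on one line, values as JSON. move_arm: Moves the arm, as the interface text tells. Its arguments: {"type":"object","properties":{"targets":{"type":"array"}},"required":["targets"]}

```bash
mkdir -p pics; python3 - <<'E'
from bench import status, viewer, order, robot
import cv2
for n in("side","top"):
    im=viewer.snapshot(n); cv2.imwrite(f"pics/{n}0.png",im[:,:,::-1]); m=viewer.camera_model(n); print(n,m)
print(status.get_obs()); print(robot.grasp_offset)
E
```

```text
side {'K': array([[565.58536731,   0.        , 320.28918749],
       [  0.        , 565.58536731, 241.12634838],
       [  0.        ,   0.        ,   1.        ]]), 'xyz': array([-0.01984964, -0.89279693,  1.04230274]), 'attitude': array([ 0.85875051,  0.01658584, -0.55692845])}
top {'K': array([[485.55737513,   0.        , 314.41357   ],
       [  0.        , 485.55737513, 241.6037903 ],
       [  0.        ,   0.        ,   1.        ]]), 'xyz': array([0.43263418, 0.01018216, 1.25306209]), 'attitude': array([ 0.09534808, -0.02457378, -1.55623499])}
{'time': 0.1, 'joint_positions': array([ 1.00387203e+00,  8.79002209e-02,  1.37212604e+00,  1.04185427e-05,
        1.68360307e+00, -1.03074111e-01]), 'qvel': array([ 2.51692670e-05,  6.45072490e-05, -4.01685216e-03, -5.12323853e-04,
        5.88702311e-04, -2.40528435e-05]), 'joint_torque': array([ 2.31612546e-03, -3.41251624e+01, -3.03302586e+01,  7.19910627e-02,
        3.04011733e-02, -1.07898668e-04]), 'tool_pos': array([0.24578208, 0.49146196, 0.20439915]), 'ee_rot': array([-3.13956785e+00, -2.19856697e-04,  2.67774340e+00]), 'wrist_force': array([ 0.9569213 , -0.24622492,  0.23194135]), 'wrist_torque': array([ 0.04214617, -0.01820457,  0.01332193]), 'width': 0.09388704228791331}
0.0188
```

View pics/side0.png

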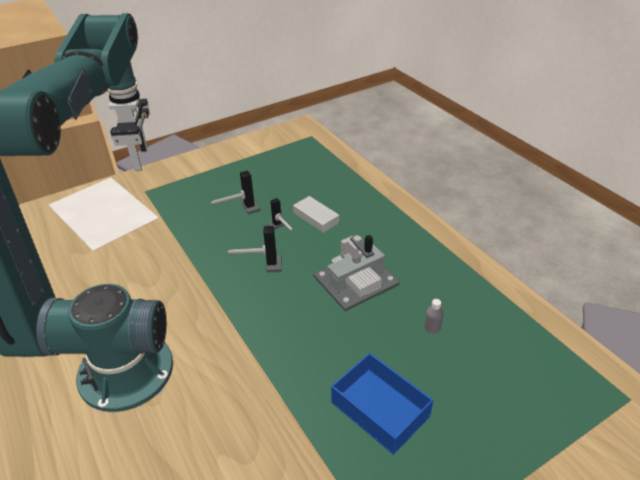

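View pics/top0.png

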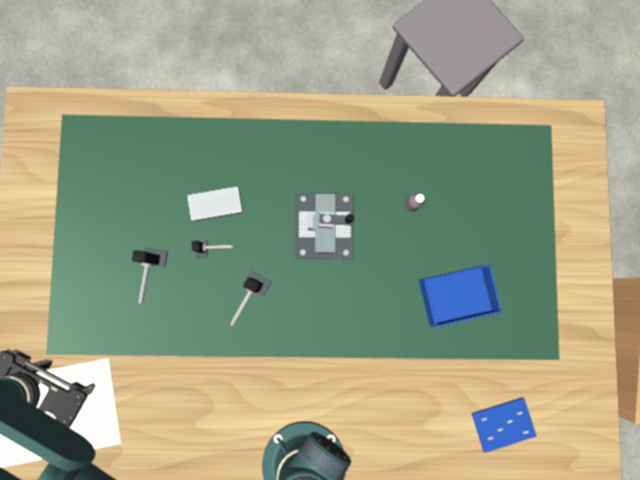

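```bash
cat > h.py <<'E'
import numpy as np, cv2
from scipy.spatial.transform import Rotation as Ro
from bench import status, viewer
def cam(n):
    m=viewer.camera_model(n); return m["K"],np.array(m["xyz"]),Ro.from_euler("xyz",m["attitude"]).as_matrix()
def proj(n,P):
    K,c,R=cam(n); q=(np.atleast_2d(P)-c)@R; return np.c_[K[0,2]-K[0,0]*q[:,0]/q[:,2],K[1,2]+K[1,1]*q[:,1]/q[:,2]]
def ray(n,u,v):
    K,c,R=cam(n); return c,R@np.array([(u-K[0,2])/K[0,0],-(v-K[1,2])/K[1,1],-1])
def plane(n,u,v,z):
    c,d=ray(n,u,v); return c+d*(z-c[2])/d[2]
def tri(a,b):
    (c1,d1),(c2,d2)=ray("top",*a),ray("side",*b)
    s=np.linalg.lstsq(np.c_[d1,-d2],c2-c1,rcond=None)[0]; p,q=c1+s[0]*d1,c2+s[1]*d2
    return (p+q)/2,np.linalg.norm(p-q)
def crop(im,x,y,w,h,k): return cv2.resize(im[y:y+h,x:x+w],None,fx=k,fy=k,interpolation=cv2.INTER_CUBIC)
E
python3 - <<'E'
from h import *
t=cv2.imread("pics/top0.png"); s=cv2.imread("pics/side0.png")
o=np.zeros((600,800,3),np.uint8)
o[:300,:400]=crop(t,180,215,80,60,5); o[:300,400:]=crop(s,250,185,80,60,5)
o[300:,:400]=crop(t,290,190,80,60,5); o[300:,400:]=crop(s,325,228,80,60,5)
cv2.imwrite("pics/c1.png",o)
E
```

```text
(no output)
```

View pics/c1.png

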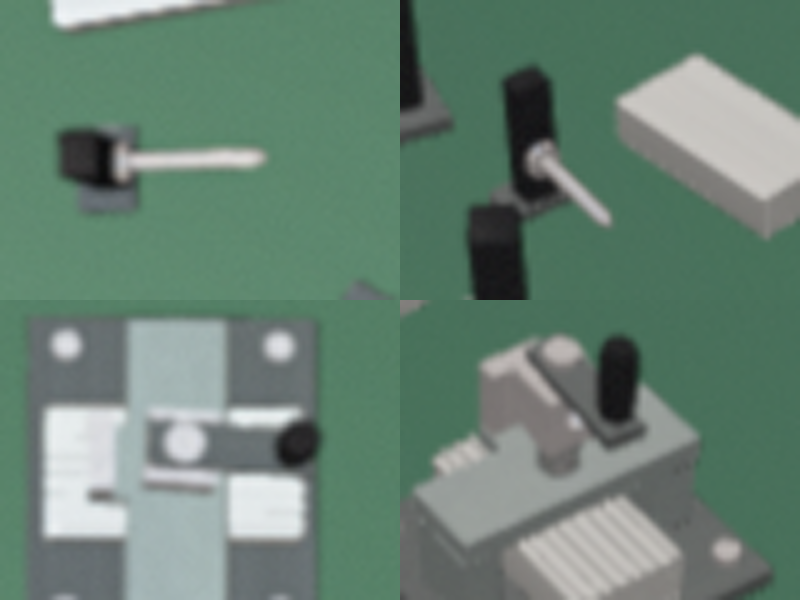

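The top view shows the clamp's lug on the image-left (world +y) side and the arm pointing to world -y. The short lock pin, with its handle near (196,246), tip (233,247) and foot 44x30, looks like the right size. Now I'll measure it.

```bash
python3 - <<'E'
from h import *
t=cv2.imread("pics/top0.png"); s=cv2.imread("pics/side0.png")
def blob(im,x,y,r,lo,hi=256):
    g=im.max(2).astype(int)[y-r:y+r+1,x-r:x+r+1]; m=(g>=lo)&(g<hi)
    v,u=np.nonzero(m); return u.mean()+x-r,v.mean()+y-r,m.sum()
B=[]
for u,v in((303,199),(346,199),(303,253),(346,253)):
    b=blob(t,u,v,5,165); p=plane("top",*b[:2],.015); B.append(p); print("bolt",np.round(b,2),p.round(4))
B=np.array(B); print("centre",B.mean(0).round(4),"yaw",np.degrees([np.arctan2(*(B[i]-B[j])[[1,0]]) for i,j in((0,2),(1,3))]).round(2),np.degrees([np.arctan2(-(B[i]-B[j])[0],(B[i]-B[j])[1]) for i,j in((0,1),(2,3))]).round(2))
# base plate contour: grey pixels incl. everything non-green
hsv=cv2.cvtColor(t,cv2.COLOR_BGR2HSV); m=((hsv[...,1]<70)*255).astype(np.uint8)
n,l,st,c=cv2.connectedComponentsWithStats(m)
k=l[200,310]; pts=np.argwhere(l==k)[:,::-1].astype(np.float32); print("plate rect",cv2.minAreaRect(pts),st[k])
# pin
print("pin tip tri",tri((180+264/5,215+157/5),(250+209/5,185+222/5)))
print("shoulder tri",tri((180+122/5,215+161/5),(250+141/5,185+160/5)))
print("tip@40",plane("top",180+264/5,215+157/5,.04))
for n,u,v in(("top",180+83/5,215+155/5),("side",250+126/5,185+73/5)): print("handle top",n,plane(n,u,v,.092))
# foot visible corners top: lower left (80,212), lower right(135,210), upper right(137,126)
for u,v in((80,212),(135,210),(137,126)): print("foot",plane("top",180+u/5,215+v/5,.008).round(4))
# grip
print("grip tri",tri((290+299/5,190+(442-300)/5),(325+219/5,228+(345-300)/5)))
for q in(("stub",185,442),("grip",299,440)): print(q,plane("top",290+q[1]/5,190+(q[2]-300)/5,.148+.018).round(4))
E
```

```text
bolt [302.96 198.4   25.  ] [0.6631 0.0127 0.015 ]
bolt [345.4  198.96  25.  ] [ 0.6637 -0.0971  0.015 ]
bolt [302.31 251.88  26.  ] [0.5246 0.012  0.015 ]
bolt [345.5 252.   26. ] [ 0.5261 -0.0985  0.015 ]
centre [ 0.5944 -0.0427  0.015 ] yaw [0.27 0.59] [0.33 0.79]
plate rect ((323.5, 226.0), (66.0, 59.0), 90.0) [ 294  193   60   67 3935]
pin tip tri (array([0.53539256, 0.18408664, 0.04417935]), np.float64(0.004744841845965343))
shoulder tri (array([0.53179733, 0.25491625, 0.0426555 ]), np.float64(0.003504327682075383))
tip@40 [0.5336248  0.18576517 0.04      ]
handle top top [0.52881909 0.26431534 0.092     ]
handle top side [0.53692884 0.27154323 0.092     ]
foot [0.5066 0.2831 0.008 ]
foot [0.508  0.2552 0.008 ]
foot [0.5512 0.2557 0.008 ]
grip tri (array([ 0.59045175, -0.09366654,  0.18865935]), np.float64(0.005916876519081768))
('stub', 185, 442) [ 0.5902 -0.0427  0.166 ]
('grip', 299, 440) [ 0.592  -0.0944  0.166 ]
```

```bash
cat >> h.py <<'E'
def go(xyz,yaw):
    o=status.get_obs(); R=Ro.from_euler("xyz",o["ee_rot"]); T=Ro.from_euler("xyz",[np.pi,0,np.radians(yaw)])
    print("t",o["time"],"tcp",o["tool_pos"].round(4),"rpy",np.degrees(o["ee_rot"]).round(2),"F",o["wrist_force"].round(1),"w",o["width"].round(4))
    print("shift",(R.inv().apply(np.array(xyz)-o["tool_pos"])*1e3).round(1),"rot",np.degrees((R.inv()*T).as_rotvec()).round(1))
E
python3 -c "
from h import *
go([.590,-.093,.225],90)"
```

```text
Traceback (most recent call last):
  File "h.py", line 19, in go
    print("t",o["time"],"tcp",o["tool_pos"].round(4),"rpy",np.degrees(o["ee_rot"]).round(2),"F",o["wrist_force"].round(1),"w",o["width"].round(4))
                                                                                                                              ^^^^^^^^^^^^^^^^
AttributeError: 'float' object has no attribute 'round'
```

```bash
sed -i 's/o\["width"\].round(4)/round(o["width"],4)/' h.py; python3 -c "
from h import *
go([.590,-.093,.225],90)"
```

```text
t 0.1 tcp [0.2458 0.4915 0.2044] rpy [-1.7988e+02 -1.0000e-02  1.5342e+02] F [ 1.  -0.2  0.2] w 0.0939
shift [-569.3 -368.7  -20. ] rot [-0.1  0.1 63.4]
```

Emit:
move_arm(targets=[[[-569,-369,-20],[0,0,63.4],1],[[-569,-369,-20],[0,0,63.4],1],[[-569,-369,-20],[0,0,63.4],1],[[-569,-369,-20],[0,0,63.4],1],[[-569,-369,-20],[0,0,63.4],1],[[-569,-369,-20],[0,0,63.4],1],[[-569,-369,-20],[0,0,63.4],1],[[-569,-369,-20],[0,0,63.4],1],[[-569,-369,-20],[0,0,63.4],1],[[-569,-369,-20],[0,0,63.4],1],[[-569,-369,-20],[0,0,63.4],1],[[-569,-369,-20],[0,0,63.4],1],[[-569,-369,-20],[0,0,63.4],1],[[-569,-369,-20],[0,0,63.4],1]])

```text
time: 1.85
tool_pos: [0.5894, -0.0912, 0.2258]
ee_rot: [3.141, -0.0, 1.573]
wrist_force: [0.4, -0.1, -1.3]
width: 0.0939
```

Emit:
move_arm(targets=[[[-2,1,50],[0,0,0],1],[[-2,1,75],[0,0,0],1],[[-2,1,75],[0,0,0],0],[[-2,1,75],[0,0,0],-0.4],[[-2,1,75],[0,0,0],-0.4],[[-2,1,75],[0,0,0],-0.4],[[-2,1,75],[0,0,0],-0.4]])

```text
time: 2.72
tool_pos: [0.5912, -0.0947, 0.1511]
ee_rot: [3.14, 0.0, 1.571]
wrist_force: [0.1, -0.7, -0.5]
width: 0.0474
```

Emit:
move_arm(targets=[[[0,0,0],[0,0,0],-1],[[0,0,0],[0,0,0],-1],[[0,0,0],[0,0,0],-1],[[0,0,0],[0,0,0],-1],[[0,0,0],[0,0,0],-1]])

```text
time: 3.35
tool_pos: [0.5912, -0.0947, 0.1504]
ee_rot: [3.141, 0.0, 1.571]
wrist_force: [2.4, -0.5, -1.3]
width: 0.0193
```

```bash
python3 - <<'E'
from h import *
t=viewer.snapshot("top")[:,:,::-1]; s=viewer.snapshot("side")[:,:,::-1]
cv2.imwrite("pics/t1.png",t); cv2.imwrite("pics/s1.png",s)
o=np.hstack([crop(t,290,180,80,80,5),crop(s,325,200,80,80,5)]); cv2.imwrite("pics/c2.png",o); go([0,0,0],90)
E
```

```text
t 3.45 tcp [ 0.5912 -0.0947  0.1504] rpy [179.96   0.    90.02] F [ 1.3  0.2 -0.7] w 0.0195
shift [  95.  -591.3  150. ] rot [0. 0. 0.]
```

View pics/c2.png

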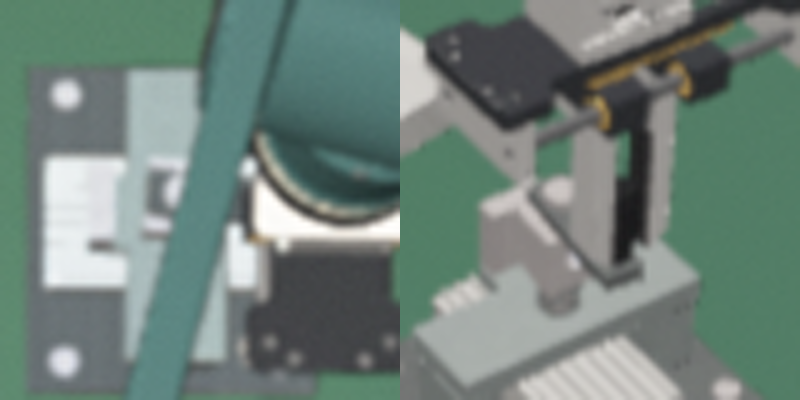

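The grip is held: width 19.5 mm, jaws on the black cylinder above the arm's end. Next I'll wind it in arcs, watching the force.

```bash
cat >> h.py <<'E'
def arc(q0,qs):  # tool yaw 90: tool x=world y, tool y=world x, tool z=-world z
    q0,qs=np.radians(q0),np.radians(qs)
    return np.c_[-50*(np.cos(qs)-np.cos(q0)),50*(np.sin(qs)-np.sin(q0)),-10*(qs-q0)/2/np.pi].round(1).tolist()
E
python3 -c "
from h import *
print(arc(-3,np.arange(-18,-181,-18)))"
```

```text
[[2.4, -12.8, 0.4], [9.5, -26.8, 0.9], [20.5, -37.8, 1.4], [34.5, -44.9, 1.9], [49.9, -47.4, 2.4], [65.4, -44.9, 2.9], [79.3, -37.8, 3.4], [90.4, -26.8, 3.9], [97.5, -12.8, 4.4], [99.9, 2.6, 4.9]]
```

Emit:
move_arm(targets=[[[2.4,-12.8,0.4],[0,0,0],-1],[[9.5,-26.8,0.9],[0,0,0],-1],[[20.5,-37.8,1.4],[0,0,0],-1],[[34.5,-44.9,1.9],[0,0,0],-1],[[50,-47.4,2.4],[0,0,0],-1],[[50,-47.4,2.4],[0,0,0],-1]])

```text
time: 4.2
tool_pos: [0.5449, -0.0432, 0.1479]
ee_rot: [3.136, -0.001, 1.573]
wrist_force: [9.0, 1.7, -4.9]
width: 0.0192
```

Emit:
move_arm(targets=[[[15.5,3.5,0.5],[0,0,0],-1],[[29.4,10.6,1],[0,0,0],-1],[[40.5,21.6,1.5],[0,0,0],-1],[[47.6,35.5,2],[0,0,0],-1],[[50,51,2.5],[0,0,0],-1],[[50,51,2.5],[0,0,0],-1]])

```text
time: 4.95
tool_pos: [0.5953, 0.0053, 0.1455]
ee_rot: [3.141, 0.0, 1.571]
wrist_force: [2.7, -3.2, -1.2]
width: 0.0192
```

```bash
python3 -c "
from h import *
print(arc(180,np.arange(162,-1,-18)));print(arc(0,np.arange(-18,-361,-18)))"
```

```text
[[-2.4, 15.5, 0.5], [-9.5, 29.4, 1.0], [-20.6, 40.5, 1.5], [-34.5, 47.6, 2.0], [-50.0, 50.0, 2.5], [-65.5, 47.6, 3.0], [-79.4, 40.5, 3.5], [-90.5, 29.4, 4.0], [-97.6, 15.5, 4.5], [-100.0, -0.0, 5.0]]
[[2.4, -15.5, 0.5], [9.5, -29.4, 1.0], [20.6, -40.5, 1.5], [34.5, -47.6, 2.0], [50.0, -50.0, 2.5], [65.5, -47.6, 3.0], [79.4, -40.5, 3.5], [90.5, -29.4, 4.0], [97.6, -15.5, 4.5], [100.0, -0.0, 5.0], [97.6, 15.5, 5.5], [90.5, 29.4, 6.0], [79.4, 40.5, 6.5], [65.5, 47.6, 7.0], [50.0, 50.0, 7.5], [34.5, 47.6, 8.0], [20.6, 40.5, 8.5], [9.5, 29.4, 9.0], [2.4, 15.5, 9.5], [-0.0, 0.0, 10.0]]
```

Emit:
move_arm(targets=[[[-2.4,15.5,0.5],[0,0,0],-1],[[-9.5,29.4,1.0],[0,0,0],-1],[[-20.6,40.5,1.5],[0,0,0],-1],[[-34.5,47.6,2.0],[0,0,0],-1],[[-50,50,2.5],[0,0,0],-1],[[-50,50,2.5],[0,0,0],-1]])

```text
time: 5.7
tool_pos: [0.645, -0.0473, 0.143]
ee_rot: [3.14, 0.002, 1.569]
wrist_force: [1.5, -2.4, -0.7]
width: 0.0191
```

Emit:
move_arm(targets=[[[-15.5,-2.4,0.5],[0,0,0],-1],[[-29.4,-9.5,1.0],[0,0,0],-1],[[-40.5,-20.6,1.5],[0,0,0],-1],[[-47.6,-34.5,2.0],[0,0,0],-1],[[-50,-50,2.5],[0,0,0],-1],[[-50,-50,2.5],[0,0,0],-1]])

```text
time: 6.45
tool_pos: [0.5917, -0.0948, 0.1404]
ee_rot: [-3.138, -0.0, 1.571]
wrist_force: [-3.0, 1.3, -1.0]
width: 0.0192
```

Emit:
move_arm(targets=[[[2.4,-15.5,0.5],[0,0,0],-1],[[9.5,-29.4,1.0],[0,0,0],-1],[[20.6,-40.5,1.5],[0,0,0],-1],[[34.5,-47.6,2.0],[0,0,0],-1],[[50.0,-50.0,2.5],[0,0,0],-1],[[65.5,-47.6,3.0],[0,0,0],-1],[[79.4,-40.5,3.5],[0,0,0],-1],[[90.5,-29.4,4.0],[0,0,0],-1],[[97.6,-15.5,4.5],[0,0,0],-1],[[100.0,0,5.0],[0,0,0],-1],[[97.6,15.5,5.5],[0,0,0],-1],[[90.5,29.4,6.0],[0,0,0],-1],[[79.4,40.5,6.5],[0,0,0],-1],[[65.5,47.6,7.0],[0,0,0],-1],[[50.0,50.0,7.5],[0,0,0],-1],[[34.5,47.6,8.0],[0,0,0],-1],[[20.6,40.5,8.5],[0,0,0],-1],[[9.5,29.4,9.0],[0,0,0],-1],[[2.4,15.5,9.5],[0,0,0],-1]])

```text
time: 8.82
tool_pos: [0.6092, -0.093, 0.131]
ee_rot: [3.141, -0.0, 1.571]
wrist_force: [1.6, 3.7, -1.3]
width: 0.0191
```

Emit:
move_arm(targets=[[[-1.2,-7.5,0.2],[0,0,0],-1],[[-2.4,-15.5,0.4],[0,0,0],-1],[[-2.4,-15.5,0.4],[0,0,0],-1],[[-2.4,-15.5,0.4],[0,0,0],-1],[[-2.4,-15.5,0.4],[0,0,0],-1]])

```text
time: 9.45
tool_pos: [0.5938, -0.0948, 0.1305]
ee_rot: [-3.139, 0.0, 1.571]
wrist_force: [-1.9, -0.4, -0.3]
width: 0.0193
```

Emit:
move_arm(targets=[[[0,1.5,0],[0,0,0],-1],[[0,1.5,0],[0,0,0],-1],[[0,1.5,0],[0,0,0],-1]])

```text
time: 9.82
tool_pos: [0.596, -0.0948, 0.1306]
ee_rot: [-3.141, 0.0, 1.571]
wrist_force: [-1.6, -1.4, -1.1]
width: 0.0191
```

Emit:
move_arm(targets=[[[0,0,0],[0,0,0],0.2],[[0,0,0],[0,0,0],0.6],[[0,0,0],[0,0,0],0.6],[[0,0,-50],[0,0,0],0.6],[[0,0,-70],[0,0,0],0.6],[[364,-67,-70],[0,0,-3],0.6],[[364,-67,-70],[0,0,-3],0.6],[[364,-67,-70],[0,0,-3],0.6],[[364,-67,-70],[0,0,-3],0.6],[[364,-67,-70],[0,0,-3],0.6],[[364,-67,-70],[0,0,-3],0.6],[[364,-67,-70],[0,0,-3],0.6],[[364,-67,-70],[0,0,-3],0.6]])

```text
time: 11.45
tool_pos: [0.5289, 0.2692, 0.2008]
ee_rot: [3.141, 0.0, 1.624]
wrist_force: [-0.3, 0.3, -0.1]
width: 0.0753
```

```bash
python3 - <<'E'
from h import *
t=viewer.snapshot("top")[:,:,::-1]; s=viewer.snapshot("side")[:,:,::-1]
cv2.imwrite("pics/t2.png",t); cv2.imwrite("pics/s2.png",s)
o=np.zeros((600,800,3),np.uint8)
o[:300,:400]=crop(t,180,215,80,60,5); o[:300,400:]=crop(s,250,180,80,60,5)
o[300:,:400]=crop(t,290,195,80,60,5); o[300:,400:]=crop(s,325,228,80,60,5)
cv2.imwrite("pics/c3.png",o)
go([.529,.2695,.15],93)
E
```

```text
t 11.55 tcp [0.5293 0.2681 0.2008] rpy [1.7997e+02 1.0000e-02 9.2930e+01] F [ 0.3 -0.5  0.1] w 0.0752
shift [ 1.4 -0.3 50.8] rot [ 0.   0.  -0.1]
```

View pics/c3.png

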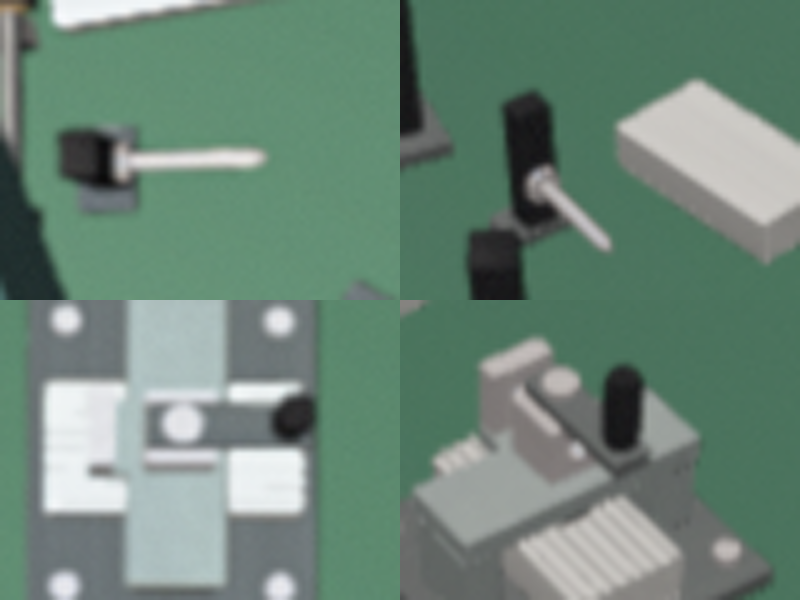

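```bash
python3 - <<'E'
from h import *
P=[[.5293,.2681,.2008],[.5293,.2681,.3],[.529,.2695,0],[.595,-.043,.094]]
print(proj("top",P).round(),proj("side",P).round())
t=cv2.imread("pics/t2.png"); s=cv2.imread("pics/s2.png")
cv2.imwrite("pics/c4.png",np.hstack([crop(t,60,120,200,240,2),crop(s,150,50,200,240,2)]))
E
```

```text
[[184. 241.]
 [172. 237.]
 [202. 249.]
 [326. 221.]] [[271. 169.]
 [268. 136.]
 [275. 226.]
 [356. 254.]]
```

View pics/c4.png

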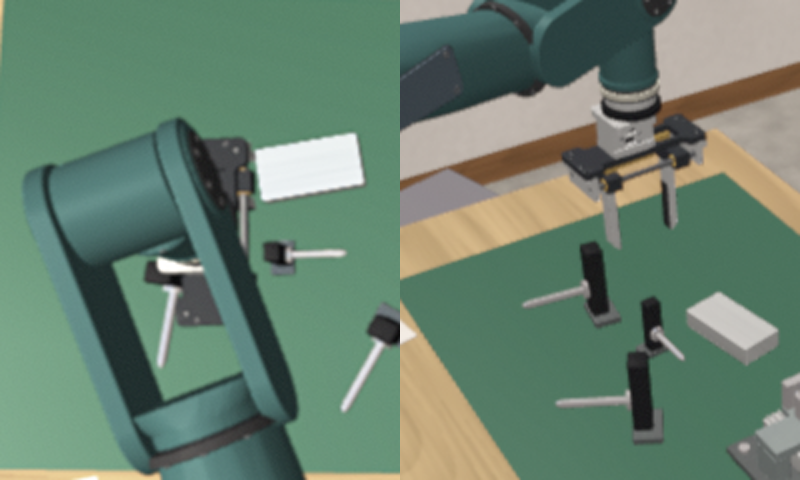

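Emit:
move_arm(targets=[[[1,0,60],[0,0,0],0.6],[[1,0,110],[0,0,0],0.6],[[1,0,146],[0,0,0],0.6],[[1,0,146],[0,0,0],0.0],[[1,0,146],[0,0,0],0.0],[[1,0,146],[0,0,0],-0.3],[[1,0,146],[0,0,0],-0.3],[[1,0,146],[0,0,0],-0.3]])

```text
time: 12.55
tool_pos: [0.5292, 0.2706, 0.0557]
ee_rot: [3.14, -0.001, 1.624]
wrist_force: [-0.0, -0.0, -1.4]
width: 0.0335
```

```bash
python3 - <<'E'
from h import *
s=viewer.snapshot("side")[:,:,::-1]; t=viewer.snapshot("top")[:,:,::-1]; cv2.imwrite("pics/t3.png",t); cv2.imwrite("pics/s3.png",s)
cv2.imwrite("pics/c5.png",np.hstack([crop(t,180,215,80,80,5),crop(s,240,165,80,80,5)])); go([.529,.2695,.055],93)
E
```

```text
t 12.65 tcp [0.5289 0.2705 0.0551] rpy [ 1.7996e+02 -2.0000e-02  9.3030e+01] F [ 1.  -0.2 -0.7] w 0.0329
shift [-1.   0.   0.1] rot [ 0. -0.  0.]
```

View pics/c5.png

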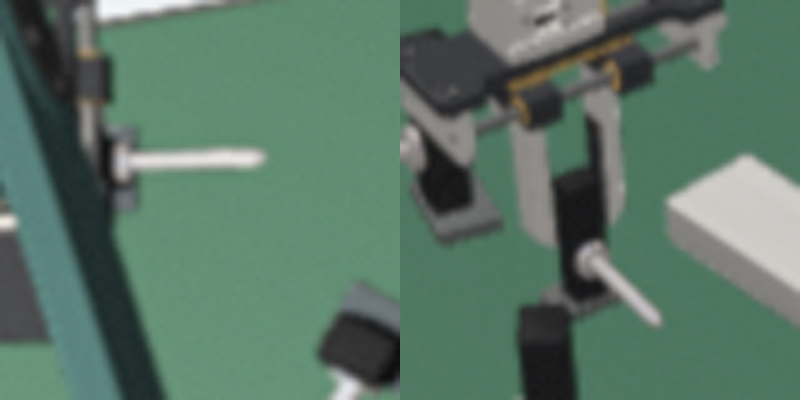

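Emit:
move_arm(targets=[[[-1,0,0],[0,0,0],-1],[[-1,0,0],[0,0,0],-1],[[-1,0,0],[0,0,0],-1],[[-1,0,0],[0,0,0],-1],[[-1,0,0],[0,0,0],-1]])

```text
time: 13.28
tool_pos: [0.5288, 0.2693, 0.0546]
ee_rot: [3.142, 0.0, 1.624]
wrist_force: [0.3, -0.8, 0.1]
width: 0.024
```

Emit:
move_arm(targets=[[[0,0,-30],[0,0,0],-1],[[0,0,-60],[0,0,0],-1],[[-50,18,-60],[0,0,1],-1],[[-100,36,-60],[0,0,2],-1],[[-140,51,-60],[0,0,2.5],-1],[[-157.6,57.5,-54],[0,0,2.5],-1],[[-157.6,57.5,-54],[0,0,2.5],-1],[[-157.6,57.5,-54],[0,0,2.5],-1],[[-157.6,57.5,-54],[0,0,2.5],-1]])

```text
time: 14.4
tool_pos: [0.5941, 0.1166, 0.1088]
ee_rot: [-3.142, -0.001, 1.582]
wrist_force: [0.6, 1.3, -1.8]
width: 0.024
```

```bash
python3 - <<'E'
from h import *
s=viewer.snapshot("side")[:,:,::-1]; t=viewer.snapshot("top")[:,:,::-1]; cv2.imwrite("pics/t4.png",t); cv2.imwrite("pics/s4.png",s)
cv2.imwrite("pics/c6.png",np.hstack([crop(t,265,185,80,80,5),crop(s,305,200,80,80,5)])); go([.5946,.115,.1086],90.5)
E
```

```text
t 14.5 tcp [0.5943 0.1162 0.109 ] rpy [ 1.7998e+02 -2.0000e-02  9.0630e+01] F [ 0.1  0.7 -1.3] w 0.0238
shift [-1.2  0.3  0.3] rot [ 0.  -0.   0.1]
```

View pics/c6.png

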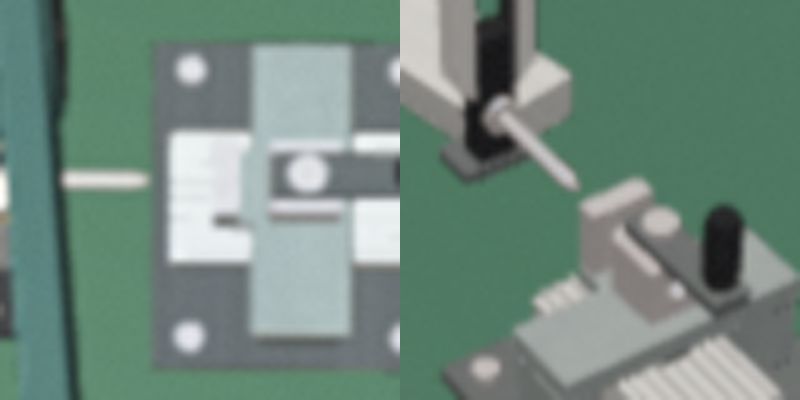

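Emit:
move_arm(targets=[[[-12,0.2,0.3],[0,0,0],-1],[[-24,0.2,0.3],[0,0,0],-1],[[-32,0.2,0.3],[0,0,0],-1],[[-38,0.2,0.3],[0,0,0],-1],[[-38,0.2,0.3],[0,0,0],-1],[[-38,0.2,0.3],[0,0,0],-1]])

```text
time: 15.25
tool_pos: [0.5951, 0.0771, 0.1084]
ee_rot: [3.142, -0.0, 1.58]
wrist_force: [0.3, 0.2, -1.7]
width: 0.024
```

Emit:
move_arm(targets=[[[-8,-0.3,0],[0,0,0],-1],[[-16,-0.3,0],[0,0,0],-1],[[-22,-0.3,0],[0,0,0],-1],[[-28,-0.3,0],[0,0,0],-1],[[-28,-0.3,0],[0,0,0],-1]])

```text
time: 15.88
tool_pos: [0.5951, 0.0484, 0.1084]
ee_rot: [3.142, -0.0, 1.579]
wrist_force: [-0.9, -0.0, -2.9]
width: 0.0241
```

Emit:
move_arm(targets=[[[-6,0,0],[0,0,0],-1],[[-12,0,0],[0,0,0],-1],[[-18,0,0],[0,0,0],-1],[[-22,0,0],[0,0,0],-1],[[-22,0,0],[0,0,0],-1]])

```text
time: 16.5
tool_pos: [0.5953, 0.0266, 0.1084]
ee_rot: [3.142, -0.0, 1.579]
wrist_force: [0.2, -0.3, -1.3]
width: 0.024
```

Emit:
move_arm(targets=[[[-3,0,0],[0,0,0],-1],[[-6,0,0],[0,0,0],-1],[[-8,0,0],[0,0,0],-1],[[-9,0,0],[0,0,0],-1],[[-9,0,0],[0,0,0],-1]])

```text
time: 17.12
tool_pos: [0.5953, 0.0179, 0.1084]
ee_rot: [3.142, -0.0, 1.58]
wrist_force: [1.1, -0.1, -1.8]
width: 0.0243
```

Emit:
move_arm(targets=[[[-1,0,0],[0,0,0],-1],[[-2,0,0],[0,0,0],-1],[[-3,0,0],[0,0,0],-1],[[-3,0,0],[0,0,0],-1]])

```text
time: 17.62
tool_pos: [0.5953, 0.0168, 0.1084]
ee_rot: [3.142, -0.004, 1.581]
wrist_force: [-0.4, 5.1, -1.2]
width: 0.0239
```

Emit:
move_arm(targets=[[[-1.5,0,0],[0,0,0],-1],[[-1.5,0,0],[0,0,0],-1],[[-1.5,0,0],[0,0,0],-1]])

```text
time: 18.0
tool_pos: [0.5953, 0.0167, 0.1085]
ee_rot: [3.141, -0.006, 1.582]
wrist_force: [0.7, 9.0, -0.8]
width: 0.0239
```

Emit:
move_arm(targets=[[[1,0,0.5],[0,0,0],-0.4],[[1,0,0.5],[0,0,0],0.0],[[1,0,0.5],[0,0,0],0.3],[[1,0,0.5],[0,0,0],0.3],[[1,0,0.5],[0,0,0],0.3],[[1,0,0.5],[0,0,0],0.3]])

```text
time: 18.75
tool_pos: [0.5954, 0.0144, 0.1079]
ee_rot: [3.142, 0.0, 1.58]
wrist_force: [-1.1, -0.1, -0.5]
width: 0.0605
```

Emit:
move_arm(targets=[[[1,0,-40],[0,0,0],0.3],[[1,0,-90],[0,0,0],0.3],[[60,0,-120],[0,0,0],0.3],[[120,0,-120],[0,0,0],0.3],[[180,0,-120],[0,0,0],0.3],[[240,0,-120],[0,0,0],0.3],[[240,0,-120],[0,0,0],0.3]])

```text
time: 19.62
tool_pos: [0.5921, 0.2588, 0.2271]
ee_rot: [-3.141, -0.001, 1.586]
wrist_force: [0.1, -0.3, 0.5]
width: 0.061
```

```bash
python3 - <<'E'
from h import *
s=viewer.snapshot("side")[:,:,::-1]; t=viewer.snapshot("top")[:,:,::-1]; cv2.imwrite("pics/t5.png",t); cv2.imwrite("pics/s5.png",s)
cv2.imwrite("pics/c7.png",np.hstack([crop(t,275,185,80,80,5),crop(s,315,210,80,80,5)])); go([.5946,.115,.1086],90.5)
E
```

```text
t 19.725 tcp [0.593  0.2548 0.2275] rpy [-1.7998e+02  5.0000e-02  9.0600e+01] F [ 0.9 -1.1  0.6] w 0.0612
shift [-139.7    0.2  119. ] rot [-0.   0.   0.1]
```

View pics/c7.png

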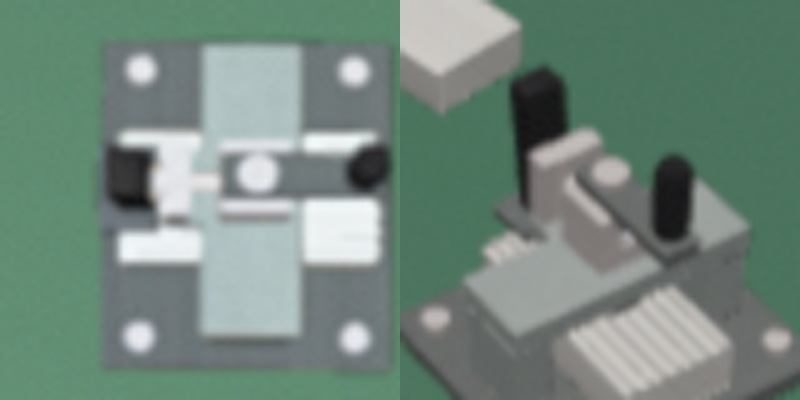

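The pin now runs through the lug and into the head: it is visible in the gap at about (205,182) in the top crop. The crank arm points straight away from the lug, and the handle is upright. I'll make one gentle push on the handle with shut fingers to confirm the shoulder is still home after release.

Emit:
move_arm(targets=[[[-60,1,0],[0,0,0],-0.5],[[-120,1,0],[0,0,0],-1],[[-175,2,0],[0,0,0],-1],[[-175,2,0],[0,0,0],-1],[[-175,2,50],[0,0,0],-1],[[-175,2,100],[0,0,0],-1],[[-175,2,135],[0,0,0],-1],[[-175,2,135],[0,0,0],-1],[[-175,2,135],[0,0,0],-1]])

```text
time: 20.85
tool_pos: [0.5978, 0.0795, 0.0949]
ee_rot: [3.139, -0.0, 1.58]
wrist_force: [0.2, 0.7, 0.2]
width: 0.0005
```

Emit:
move_arm(targets=[[[-15,0,0],[0,0,0],-1],[[-25,0,0],[0,0,0],-1],[[-32,0,0],[0,0,0],-1],[[-36,0,0],[0,0,0],-1],[[-38,0,0],[0,0,0],-1],[[-40,0,0],[0,0,0],-1],[[-40,0,0],[0,0,0],-1]])

```text
time: 21.72
tool_pos: [0.5971, 0.0396, 0.0928]
ee_rot: [-3.141, -0.0, 1.58]
wrist_force: [0.8, -0.7, 0.2]
width: 0.0007
```

Emit:
move_arm(targets=[[[-2,-1.5,-2],[0,0,0],-1],[[-4,-1.5,-2],[0,0,0],-1],[[-4,-1.5,-2],[0,0,0],-1]])

```text
time: 22.1
tool_pos: [0.5958, 0.0357, 0.0952]
ee_rot: [3.141, -0.001, 1.58]
wrist_force: [-0.6, 0.9, -0.4]
width: 0.0007
```

Emit:
move_arm(targets=[[[-1,0,0],[0,0,0],-1],[[-2,0,0],[0,0,0],-1],[[-2,0,0],[0,0,0],-1]])

```text
time: 22.48
tool_pos: [0.5959, 0.0351, 0.0953]
ee_rot: [3.141, -0.003, 1.581]
wrist_force: [-0.7, 5.1, 2.7]
width: -0.0001
```

Emit:
move_arm(targets=[[[-1,0,0],[0,0,0],-1],[[-2,0,0],[0,0,0],-1],[[-2,0,0],[0,0,0],-1]])

```text
time: 22.85
tool_pos: [0.5959, 0.0351, 0.0954]
ee_rot: [3.141, -0.006, 1.582]
wrist_force: [-0.4, 9.0, 3.6]
width: 0.0006
```

Emit:
move_arm(targets=[[[10,0,0],[0,0,0],-1],[[35,0,0],[0,0,0],-1],[[60,0,-40],[0,0,0],-1],[[80,0,-90],[0,0,0],-1],[[120,0,-130],[0,0,0],-1],[[180,0,-130],[0,0,0],-1],[[220,0,-130],[0,0,0],-1],[[220,0,-130],[0,0,0],-1]])

```text
time: 23.85
tool_pos: [0.5932, 0.2537, 0.2239]
ee_rot: [-3.141, 0.001, 1.584]
wrist_force: [-0.2, -1.1, 0.2]
width: 0.0003
```

```bash
python3 - <<'E'
from h import *
s=viewer.snapshot("side")[:,:,::-1]; t=viewer.snapshot("top")[:,:,::-1]; cv2.imwrite("pics/t6.png",t); cv2.imwrite("pics/s6.png",s)
cv2.imwrite("pics/c8.png",np.hstack([crop(t,275,185,80,80,5),cv2.resize(s,(400,400)[:2])])); go([.5946,.115,.1086],90.5)
a=cv2.imread("pics/side0.png").astype(int)
for n,(x,y,w,h) in dict(bin=(325,350,115,105),bottle=(420,295,30,40),housing=(290,193,55,40)).items(): print(n,abs(a-s)[y:y+h,x:x+w].mean().round(2))
E
```

```text
t 23.95 tcp [0.5937 0.2509 0.2242] rpy [-1.7996e+02  1.1000e-01  9.0530e+01] F [-0.6 -0.3 -0.4] w 0.0005
shift [-135.7   -0.3  115.9] rot [-0.   0.1  0. ]
bin 2.64
bottle 2.83
housing 4.98
```

View pics/c8.png

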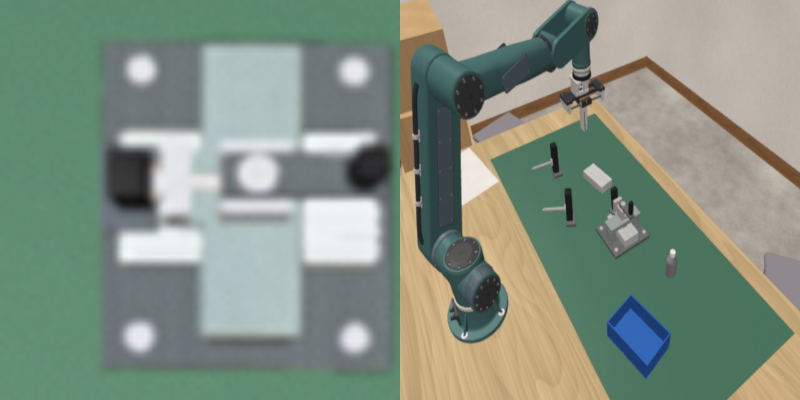

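```bash
python3 -c "
from bench import order
print(order.close_job())"
```

```text
the job is handed in; nothing more can be done
None
```

I wound the crank down two turns until its arm pointed straight away from the lug. I then pushed the short lock pin through the lug and the head, let go, and handed the job in at about 24 s.

- **Insertion:** the pin slid through both holes with no noticeable resistance. It stopped where the shoulder should meet the lug and stayed there under a 9 N push.
- **After release:** a second push with shut fingers, also up to 9 N, moved the pin less than 1 mm, so the shoulder is home as far as I can tell. No camera view shows the shoulder face directly.
- **Last pictures:** they show the pin bridging the gap into the head, the handle upright and the gripper clear.
- **Bystanders:** image differences against the first side picture were small for the bin (2.6) and the bottle (2.8). The housing's was a little higher (5.0). I put that down to the removed pin at the edge of that crop but did not check further; the housing looks to be in its place.
- **Crank angle:** by the grip position measured with the gripper, it is within about 1° of lined up. The clamp's own angle is known only to a few tenths of a degree.

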